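Refit the belt-drive cover on a bench sander

TASK

Put the loose grey cover plate back on the sander's drive housing: hook its tongue under the housing's lip, bring the two holes down over the two pins, and press the other end down until it snaps under the spring catch, so that the cover lies fully home and flat on the housing. Then let go, and leave the other things on the bench where they are.

Things in the scene. Friction and masses are not known exactly. Their poses are not given: they have to be found in the camera images.
- cover: Loose grey steel plate with black handle, flat on the bench, 6 mm thick, 0.35 kg. Origin on its underside below the handle; x from tongue end (-x) to free end (+x), z up. Plate: x -65 to 80, y +-55 mm; tongue 60 wide, x -83 to -65. Handle: 60 (x) x 16 (y) mm at x=y=0, z 6 to 36. Two holes, 12 (x) x 11 (y) mm, at x 47.5, y +-38.
- cover_tongue (a point): Middle of the tongue's tip edge, on the cover's underside (cover x -83 mm).
- cover_end (a point): Middle of the cover's free end edge, on its underside (cover x +80 mm).
- cover_grip (a point): Point inside the handle, 27 mm above the cover's underside, where to pinch it; fingers close along cover y.
- housing: Black sander drive housing, fixed, open top with pulleys inside, grey motor out of its +x end. Origin: centre of underside; x from lip end (-x, robot side) to catch and motor (+x). 190 (x) x 116 (y) mm, flat rim 60 mm high; motor 68 mm diameter, 55 long. Solid deck at rim height from x -95 to -50 and from x 35 to 95.
- seat (a point): Point on the housing (x=y=0, rim height, 60 mm) where the cover's origin must lie, cover and housing axes parallel. Then the tongue's tip is 3 mm from the lip's back wall.
- lip_mouth (a point): Middle of the mouth of the slot under the lip, housing x -72 mm, 6 mm over the rim. Slot open to +x, 12 mm high above the rim, 14 mm deep to its back wall at x -86; roof 76 mm wide in y, top 18 mm over the rim. The pins are too tall to slide the cover in flat: enter tilted 10 to 13 degrees, free end up.
- pin_right (a point): Tip of the pin at housing x +47.5, y -38 mm. Pins are 8 mm in diameter, 14 mm tall above the rim, tapered to 4 mm over the last 6 mm.
- pin_left (a point): Tip of the other pin, at housing x +47.5, y +38 mm.
- catch_nose (a point): Nose of the spring catch at the housing's +x end, a steel bar 40 mm wide in y; at rest at housing x 76 mm, 9.5 mm over the rim, 4 mm over the seated cover's end. Its upper face slopes up and away to 24 mm over the rim; the cover's end, pressed down with about 5 to 15 N, pushes it back and it springs out above the cover.
- catch (a joint): Slide of the spring catch: 0 when sprung out, grows in m as it is pushed back towards the motor (at most 0.008).
- glue: Bystander: white glue bottle, standing, 64 mm diameter, 170 mm tall; origin under its centre.
- hammer: Bystander: hammer lying on the bench, handle along its -x; origin at the middle of its underside.
- sanding_block: Bystander: wooden sanding block, 65 x 110 x 33 mm; origin under its centre.
- offcut: Bystander: striped hardwood offcut, 160 x 50 x 20 mm; origin under its centre.
There are look-alikes about, which are no part of the job. Of the things that look like the cover, the smallest one is meant.

How it is judged:
By the outcome, as a careful person would: the job done as asked, in the order asked, and still so for the second after the job is handed in, with the robot touching nothing.
It also fails if it takes over 61 s, if anything falls off the work surface, if the arm or the gripper's body presses on something with over 40 N, if the wrist force passes 120 N, or if a joint passes its speed limit or range.

ROBOT

A 6-joint arm with a two-finger parallel gripper is mounted at the origin on the work surface. World frame = base frame: x ahead of the robot, y to its left, z up, the work surface at z = 0. Lengths are in mm, angles in degrees, forces in N, time in s.
With the tool pointing down it reaches from about 350 to 850 mm from the base axis. Payload 8.1 kg.
Tool frame: the origin (TCP) lies midway between the tips of the shut fingers; the grasp point (between the pads) lies 19 mm behind it (r.grasp_offset is the distance from the TCP to the grasp point, in mm); z points along the fingers, x is the direction in which the jaws open and shut, and the axes are right-handed (so a half turn about z gives the same grasp; the last joint's range is limited). The gripper opens to 85 mm and grips with 20 to 120 N. Pads are 22 mm wide; open, the fingers measure 114 mm over their backs; the gripper's body (76 mm by 85 mm) begins 54 mm behind the grasp point. The pads swing forward as they close: fully open they stand 13 mm farther back than shut.
Start: joints at [-69.408, 7.471, 85.268, -0, 87.261, -4.893], TCP at [258.186, -541.614, 231.292] pointing down, gripper open.
Joint ranges: [-169.43, 169.43], [-51.17, 129.36], [1.28, 143.12], [-76.62, 256.62], [0, 156.53], [-152.29, 152.29]. Speed limits (degrees/s): [136.94, 136.94, 159.86, 180, 180, 180].

INTERFACE

Orientations are given as [roll, pitch, yaw] about the fixed x, y, z axes, in that order (R = Rz(yaw) Ry(pitch) Rx(roll)).
In Python, from bench import r, optics, hand_in gives the robot as it stands.
- The arm moves only by the shell command python3 -m pendant 'ROWS' [FORCE]. ROWS is JSON, a list of rows, each a list of 5 numbers: the opening, from 0 (shut) to 1 (fully open), then the shift along the tool's x, y, z in mm, then the turn about the tool's z in degrees. A call has 1 to 10 rows; each row shifts and turns the commanded pose from where the row before left it, along the tool's axes as they then stand; what a row does not reach is not made up. A row lasts 1/10 s, in which the tool goes at most 50 mm and 8.59 degrees, less where a joint would pass 70% of its speed; a pose out of reach is approached as far as the arm can. A call with a gripper value outside its range is refused whole. The fingers move at their own pace and stop on an object; FORCE is the grip in N (left out, the last holds). Time passes only in rows, so rows that do not move let the fingers close. It gives the time, the measured TCP pose, the force and the opening at its end, in the units of the state.
- r.sense(): the state, without advancing time (a new reading comes with each control period).
- optics.snapshot(name): name is "scene" or "top" or "wrist"; returns (picture, depth): 400x640x3 uint8, blue, green, red; 400x640 float32, mm along the optical axis (not along the pixel's ray), 0 where there is no reading.
- optics.camera_params(name): a dict with "camera_matrix" (3x3 intrinsics, pixels), "k1" (the pictures are not rectified: a ray, as slopes to the right and down, at radius r is drawn at 1 + k1 r^2 times it, then the intrinsics apply), "eye" and "orientation" of the camera in the world. Camera axes: x right, y down, z forward; pixel columns grow to the right and rows downward; lengths in mm; the calibration is good to about 2 mm. A picture is of the moment at which its call begins: read the wrist's pose just before it. camera_params takes no time and is no camera call; for the wrist camera it gives the pose at the moment of the call.
- hand_in(): hands the job in, once; it reports no verdict.
Trained networks look in the newest picture that a camera, given by its name, has taken for a name from the list of things; names that differ only in an ending like _2 or _b are one class to them, and where a whole thing is asked for, a point or a joint stands for the part that bears it (a point fixed in the world has none). Each returns a list of dicts, best first, with "score" (0 to 1); they miss things now and then, are a little off and sometimes report something else, mostly with a low value. They report only what shows in the picture. A call takes as long as a camera call. They do not tell look-alikes from the thing itself.
- optics.search_frame(camera, query): "at" ([x, y, z] in mm, in world coordinates, good to about 4 mm: the middle of the surface that is visible of it).
The state is a dict: "time": time; "joint_pos": joint angles; "qd": joint speeds; "joint_efforts": joint torques, N m; "tool_pos": TCP position; "tcp_rot": TCP orientation; "ft_force": force on the tool from outside, world axes, zero at the start; "wrist_torque": the same for the moment, N m; "finger_gap": finger opening in mm.
Only numpy, scipy, OpenCV 4.12 (cv2) and the standard library are available. Lean on these libraries where they do the work, as an engineer would, in place of code of your own. Each camera call takes 0.05 s, during which the arm holds its last target. There are 200 camera calls.

## Working session

There is one attempt and no reset: what is moved stays moved. The work goes in short steps, Python scripts to look and compute and a shell command to move; the robot and the scene stay as the last step left them, time stands still between calls to the robot, and variables do not carry over. Pictures are saved under pics/ and viewed, about 8 in all and at most 12, crops included, and the job is handed in when it is done.

```bash
ls; mkdir -p pics
cat > h.py <<'E'
import numpy as np, cv2
from scipy.spatial.transform import Rotation as Ro
from bench import r, optics
def R(e): return Ro.from_euler('xyz',e,degrees=True).as_matrix()
def cam(n):
    p=optics.camera_params(n); o=np.array(p['orientation'],float)
    return np.array(p['camera_matrix']),p['k1'],np.array(p['eye']),(o if o.shape==(3,3) else R(o))
def dirs(n,uv,P=None):
    K,k,e,O=P or cam(n); uv=np.atleast_2d(np.array(uv,float))
    d=np.c_[(uv[:,0]-K[0,2])/K[0,0],(uv[:,1]-K[1,2])/K[1,1]]; s=d.copy()
    for _ in range(10): s=d/(1+k*(s**2).sum(1,keepdims=True))
    return e,np.c_[s,np.ones(len(s))]@O.T
def onz(n,uv,z,P=None):
    e,d=dirs(n,uv,P); return e+d*((z-e[2])/d[:,2])[:,None]
def cloud(n,dep,P=None):
    v,u=np.mgrid[0:dep.shape[0],0:dep.shape[1]]
    e,d=dirs(n,np.c_[u.ravel(),v.ravel()],P)
    return (e+d*dep.reshape(-1,1)).reshape(*dep.shape,3)
def proj(n,X,P=None):
    K,k,e,O=P or cam(n); c=(np.atleast_2d(X)-e)@O; s=c[:,:2]/c[:,2:]
    s=s*(1+k*(s**2).sum(1,keepdims=True)); return s*[K[0,0],K[1,1]]+[K[0,2],K[1,2]]
E
python3 - <<'E'
from h import *
for n in ['top','scene']:
    p,d=optics.snapshot(n); cv2.imwrite(f'pics/{n}1.png',p); np.save(f'{n}1.npy',d)
    print(n,optics.camera_params(n))
    for q in ['cover','housing','seat','lip_mouth','catch_nose','pin_left','pin_right','cover_grip','cover_end','cover_tongue','glue','hammer','sanding_block','offcut']:
        if n=='scene' and q in('glue','hammer','sanding_block','offcut'): continue
        print(q,[(np.round(a['at'],0).tolist(),round(a['score'],2)) for a in optics.search_frame(n,q)][:4])
s=r.sense();print(s,r.grasp_offset)
E
```

```text
pics
top {'camera_matrix': array([[508.49972442,   0.        , 317.62074418],
       [  0.        , 508.49972442, 196.7924426 ],
       [  0.        ,   0.        ,   1.        ]]), 'k1': 0.008695125971772551, 'eye': array([ 229.96488518,    2.4205793 , 1747.1482422 ]), 'orientation': array([-170.35614066,    0.57332289,  -89.97996598])}
cover [([762.0, 233.0, 10.0], 0.9), ([502.0, 181.0, 4.0], 0.89)]
housing [([541.0, -195.0, 58.0], 0.81)]
seat [([541.0, -191.0, 56.0], 0.61)]
lip_mouth [([541.0, -195.0, 63.0], 0.56)]
catch_nose []
pin_left [([544.0, -191.0, 67.0], 0.94)]
pin_right [([541.0, -195.0, 53.0], 0.94)]
cover_grip [([254.0, 309.0, 8.0], 0.88), ([501.0, 184.0, 1.0], 0.67), ([762.0, 233.0, 5.0], 0.58)]
cover_end [([254.0, 309.0, 8.0], 0.78), ([500.0, 180.0, 8.0], 0.76), ([764.0, 232.0, 3.0], 0.58)]
cover_tongue [([501.0, 183.0, 6.0], 0.84), ([258.0, 312.0, 7.0], 0.7)]
glue [([503.0, 184.0, 1.0], 0.74), ([620.0, 398.0, 110.0], 0.62)]
hammer [([620.0, -439.0, 25.0], 0.86), ([542.0, -195.0, 63.0], 0.29)]
sanding_block [([473.0, 410.0, 29.0], 0.66)]
offcut [([783.0, -24.0, 16.0],
[... 1070 characters left out ...]
 0.74)]
{'time': 1.3, 'joint_pos': array([-6.94061528e+01,  7.47300277e+00,  8.52679599e+01,  1.57118862e-03,
        8.72607432e+01, -4.89100606e+00]), 'qd': array([-0.04766694,  0.08179142,  0.03721292, -0.10191127, -0.03746422,
        0.06887954]), 'joint_efforts': array([-4.14819215e-05, -5.69315207e+01, -5.00857866e+01, -1.96166206e-04,
        1.47878894e-03, -3.60226306e-05]), 'tool_pos': array([ 258.21367635, -541.60040459,  231.27152436]), 'tcp_rot': array([-1.79998291e+02,  1.56583728e-03, -6.45152218e+01]), 'ft_force': array([ 0.51061153, -0.14682243, -1.06991164]), 'wrist_torque': array([ 0.05249553, -0.04314144,  0.00742797]), 'finger_gap': 85.87608974757752} 18.700000000000003
```

View pics/top1.png

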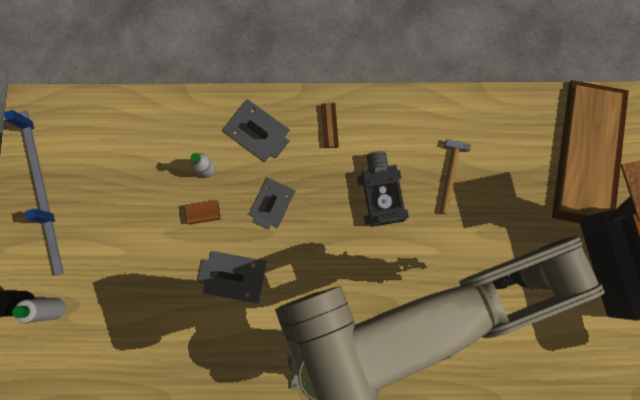

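View pics/scene1.png

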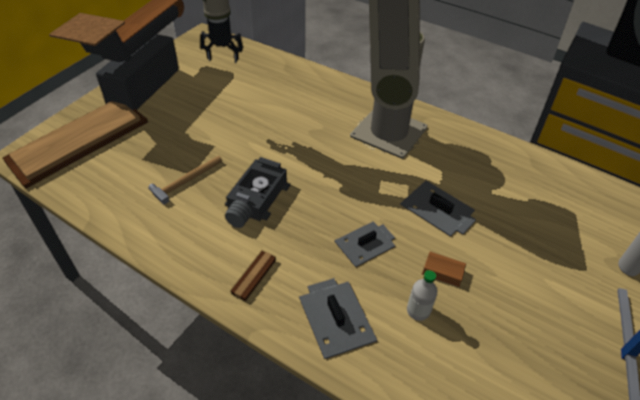

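Smallest plate is at top-picture pixel (272,203), about world (502,181), with its tongue toward (262,222). The housing is at (385,195), with its motor pointing up the picture. I'll go above the housing first for a close look.

```bash
python3 -m pendant '[[1,-21.3,-34.8,-11.9,0],[1,-21.3,-34.8,-11.9,0],[1,-21.3,-34.8,-11.9,0],[1,-21.3,-34.8,-11.9,0],[1,-21.3,-34.8,-11.9,0],[1,-21.3,-34.8,-11.9,0],[1,-21.3,-34.8,-11.9,0],[1,-21.3,-34.8,-11.9,0],[1,-21.3,-34.8,-11.9,0],[1,-21.3,-34.8,-11.9,0]]'
python3 -m pendant '[[1,0,0,0,-8.5],[1,0,0,0,-8.5],[1,0,0,0,-8.5],[1,0,0,0,-8.5],[1,0,0,0,-8.5],[1,0,0,0,-8.5],[1,0,0,0,-8.5],[1,0,0,0,-8.5],[1,0,0,0,-8.5],[1,0,0,0,-8.5]]'
python3 -m pendant '[[1,0,0,0,-8.5],[1,0,0,0,-8.5],[1,0,0,0,-8.5],[1,0,0,0,-8.5],[1,0,0,0,-8.5],[1,0,0,0,-8.5],[1,0,0,0,-8.5],[1,0,0,0,-8.5],[1,0,0,0,0]]'
python3 - <<'E'
from h import *
s=r.sense(); P=cam('wrist'); p,d=optics.snapshot('wrist'); cv2.imwrite('pics/w1.png',p)
np.savez('w1.npz',d=d,K=P[0],k=P[1],e=P[2],O=P[3])
print(s['tool_pos'],s['tcp_rot'],s['joint_pos'],P,(P[2]-s['tool_pos'])@R(s['tcp_rot']))
for q in ['housing','seat','lip_mouth','catch_nose','pin_left','pin_right']:
    print(q,[(np.round(a['at'],0).tolist(),round(a['score'],2)) for a in optics.search_frame('wrist',q)][:4])
E
```

```text
time: 2.3
tool_pos: [481.3, -198.1, 351.0]
tcp_rot: [-180.0, -0.0, -64.5]
ft_force: [0.8, -0.1, 1.3]
finger_gap: 85.0
time: 3.3
tool_pos: [480.7, -199.6, 350.4]
tcp_rot: [180.0, -0.0, 20.8]
ft_force: [-0.3, -0.3, -0.4]
finger_gap: 85.4
time: 4.2
tool_pos: [480.7, -199.6, 350.4]
tcp_rot: [180.0, 0.0, 88.6]
ft_force: [0.5, 0.5, -0.3]
finger_gap: 85.6
[ 480.66332412 -199.59058727  350.37278278] [1.79993742e+02 1.92099149e-03 8.86281836e+01] [-2.81965835e+01 -5.92845450e+00  8.64939221e+01  1.12476922e-03
  9.94280812e+01 -1.16824583e+02] (array([[315.39412887,   0.        , 317.12938546],
       [  0.        , 315.39412887, 198.41408698],
       [  0.        ,   0.        ,   1.        ]]), -0.06470936226593833, array([ 406.55169945, -198.31686644,  493.31311234]), array([[ 2.31194036e-02,  9.56649275e-01,  2.90323366e-01],
       [ 9.99732696e-01, -2.20729857e-02, -6.87894309e-03],
       [-1.72432418e-04,  2.90404799e-01, -9.56903873e-01]])) [  -0.50570053  -74.10526482 -142.94840707]
housing [([535.0, -197.0, 63.0], 0.71)]
seat [([540.0, -199.0, 66.0], 0.89)]
lip_mouth [([535.0, -202.0, 58.0], 0.6), ([498.0, 176.0, 3.0], 0.26)]
catch_nose [([601.0, -193.0, 76.0], 0.57)]
pin_left [([540.0, -198.0, 60.0], 0.87)]
pin_right [([534.0, -204.0, 59.0], 0.85)]
```

View pics/w1.png

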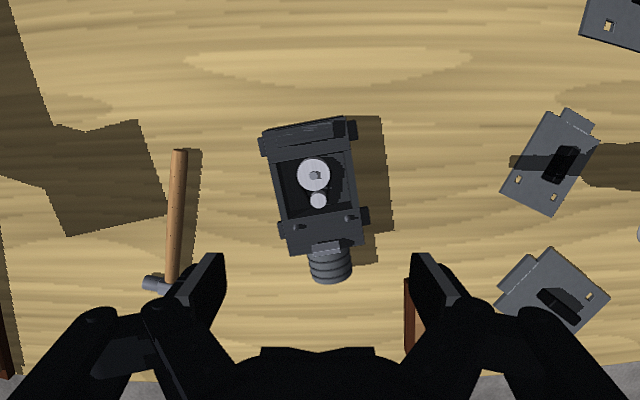

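The wrist picture shows the housing at (315,190), with its lip near (308,130), the pins near (297,225) and (350,217), and the motor at (330,265). The small cover is at (552,160) with its tongue at (580,122). Next I'll fit both poses from depth.

Run:
```python
from h import *
z=np.load('w1.npz'); P=(z['K'],float(z['k']),z['e'],z['O']); C=cloud('wrist',z['d'],P); im=cv2.imread('pics/w1.png')
v,u=np.mgrid[0:400,0:640]; ok=z['d']>0
def rect(m,name):
    m=cv2.morphologyEx(m.astype(np.uint8),cv2.MORPH_OPEN,np.ones((2,2)))
    n,l,s,_=cv2.connectedComponentsWithStats(m); i=1+s[1:,4].argmax()
    q=C[l==i]; R_=cv2.minAreaRect(q[:,:2].astype(np.float32)); print(name,len(q),R_,np.median(q[:,2]),cv2.boxPoints(R_).round(0).tolist())
    return q
hb=(u>250)&(u<380)&(v>105)&(v<285)&ok
print('bench z',np.median(C[230:240,30:150,2]),np.median(C[60:100,450:550,2]))
rect(hb&(abs(C[...,2]-60)<5),'rim')
rect(hb&(C[...,2]>70)&(C[...,2]<90)&(v<150),'lip')
rect(hb&(C[...,2]>68)&(v>200),'catch')
cb=(u>490)&(u<610)&(v>95)&(v<225)&ok
rect(cb&(C[...,2]>3)&(C[...,2]<10),'plate'); rect(cb&(C[...,2]>25),'handle')
g=np.where(hb,C[...,2],0)[105:285,250:380]; g=(np.clip(g/95,0,1)*255).astype(np.uint8)
a=cv2.resize(cv2.applyColorMap(g,cv2.COLORMAP_JET),None,fx=3,fy=3,interpolation=0)
b=cv2.resize(cv2.convertScaleAbs(im[105:285,250:380],alpha=2,beta=10),None,fx=3,fy=3,interpolation=cv2.INTER_CUBIC)
cv2.imwrite('pics/h1.png',np.hstack([b,a]))
```

```text
bench z 0.6543423547962277 0.29342590723061335
rim 5658 ((561.921630859375, -198.70358276367188), (306.8216857910156, 130.79798889160156), 8.966832160949707) 60.46731840807351 [[400.0, -158.0], [421.0, -287.0], [724.0, -239.0], [703.0, -110.0]]
lip 1029 ((434.4410400390625, -217.07321166992188), (49.10835647583008, 78.35694122314453), 9.144078254699707) 78.27348680278936 [[404.0, -182.0], [416.0, -260.0], [465.0, -252.0], [452.0, -174.0]]
catch 677 ((563.0734252929688, -193.96859741210938), (312.0276794433594, 40.2695198059082), 6.473974227905273) 70.56607212734542 [[406.0, -192.0], [410.0, -232.0], [720.0, -196.0], [716.0, -156.0]]
plate 5077 ((432.08251953125, 38.458160400390625), (448.68157958984375, 164.9095001220703), 64.24011993408203) 6.408851291070391 [[260.0, -128.0], [409.0, -199.0], [604.0, 205.0], [455.0, 276.0]]
handle 525 ((458.6157531738281, 11.6358642578125), (432.51641845703125, 61.32635498046875), 74.7966079711914) 35.46072162728103 [[372.0, -189.0], [431.0, -205.0], [545.0, 212.0], [486.0, 228.0]]
```

View pics/h1.png

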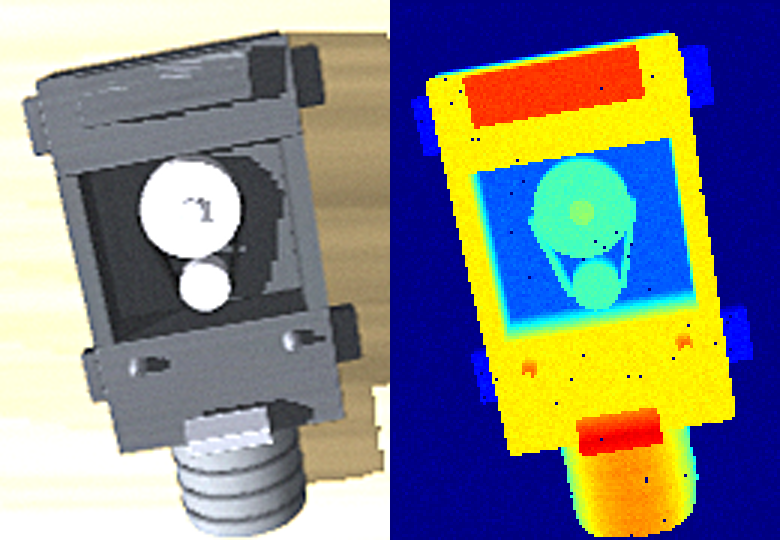

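```bash
cat > fit.py <<'E'
from h import *
from scipy.optimize import minimize
def filt(d): return cv2.medianBlur(d.astype(np.float32),3)
def comp(m,C):
    m=cv2.morphologyEx(m.astype(np.uint8),cv2.MORPH_OPEN,np.ones((2,2)))
    n,l,s,_=cv2.connectedComponentsWithStats(m,connectivity=4); q=C[l==1+s[1:,4].argmax()]; return q
def rect(q,name):
    R_=cv2.minAreaRect(q[:,:2].astype(np.float32)); print(name,len(q),np.round(R_[0],1),np.round(R_[1],1),round(R_[2],2),'z',np.median(q[:,2]).round(1))
E
python3 - <<'E'
from fit import *
z=np.load('w1.npz'); P=(z['K'],float(z['k']),z['e'],z['O']); C=cloud('wrist',filt(z['d']),P)
v,u=np.mgrid[0:400,0:640]; ok=z['d']>0
hb=(u>250)&(u<380)&(v>105)&(v<285); cb=(u>490)&(u<610)&(v>95)&(v<225)
Z=C[...,2]
rect(comp(hb&(abs(Z-60)<5)&(v<260),C),'rim'); rect(comp(hb&(abs(Z-78)<4)&(v<150),C),'lip')
rect(comp(hb&(abs(Z-84)<8)&(v>235)&(v<260),C),'catch')
for a,b,c,e in [(290,303,218,235),(340,357,212,224)]:
    q=C[c:e,a:b].reshape(-1,3); q=q[(q[:,2]>66)&(q[:,2]<80)]; print('pin',len(q),q.mean(0).round(1),q.max(0).round(1))
rect(comp(cb&(Z>3.2)&(Z<45),C),'cover'); rect(comp(cb&(Z>28)&(Z<45),C),'handle')
E
```

```text
rim 5452 [ 542.8 -201.5] [220.7 130.9] 8.83 z 60.5
lip 1013 [ 446.6 -214.3] [24.3 76.7] 9.05 z 78.3
catch 263 [ 615.5 -188.5] [22.  40.5] 9.11 z 82.2
pin 17 [ 577.9 -232.8   70.3] [ 580.9 -230.    73.3]
pin 18 [ 566.1 -158.7   69.2] [ 568.4 -154.7   72.6]
cover 5913 [503.6 185.8] [119.  164.8] 65.21 z 6.5
handle 486 [506.1 194.4] [44.1 65. ] 65.27 z 35.8
```

Housing: yaw about 9.05°, origin about (528.5,-201.3), rim 60.5. These agree with the lip, catch and pin sizes given. Cover: origin about (505,185), yaw -24.8. Going to the cover.

```bash
python3 -m pendant '[[1,38.5,1.5,21,0],[1,38.5,1.5,21,0],[1,38.5,1.5,21,0],[1,38.5,1.5,21,0],[1,38.5,1.5,21,0],[1,38.5,1.5,21,0],[1,38.5,1.5,21,0],[1,38.5,1.5,21,0],[1,38.5,1.5,21,0],[1,38.5,1.5,21,0]]'
python3 -m pendant '[[1,0,0,0,7.8],[1,0,0,0,7.8],[1,0,0,0,7.8],[1,0,0,0,0],[1,0,0,0,0]]'
python3 - <<'E'
from fit import *
s=r.sense(); P=cam('wrist'); p,d=optics.snapshot('wrist'); cv2.imwrite('pics/w2.png',p); np.savez('w2.npz',d=d,K=P[0],k=P[1],e=P[2],O=P[3])
print(s['tool_pos'],s['tcp_rot'],s['joint_pos'].round(1)); C=cloud('wrist',filt(d),P); Z=C[...,2]
T=s['tool_pos']; near=(np.hypot(C[...,0]-505,C[...,1]-185)<120)
rect(comp(near&(Z>3.2)&(Z<45),C),'cover'); q=comp(near&(Z>32)&(Z<40),C); rect(q,'handletop')
E
```

```text
time: 5.55
tool_pos: [505.8, 186.5, 139.6]
tcp_rot: [180.0, -0.0, 88.4]
ft_force: [0.5, 0.1, 0.5]
finger_gap: 85.4
time: 6.05
tool_pos: [505.9, 184.9, 140.3]
tcp_rot: [180.0, -0.0, 65.3]
ft_force: [0.2, 0.5, -1.0]
finger_gap: 85.4
[505.88892692 184.8511787  140.32981523] [ 1.79999295e+02 -3.17232153e-03  6.52831433e+01] [ 14.6   1.5 101.2   0.   77.3 -50.7]
cover 19749 [504.4 182.8] [111.7 166.7] 64.99 z 6.5
handletop 1331 [508.9 180.7] [16.  71.5] 64.69 z 36.3
```

View pics/w2.png

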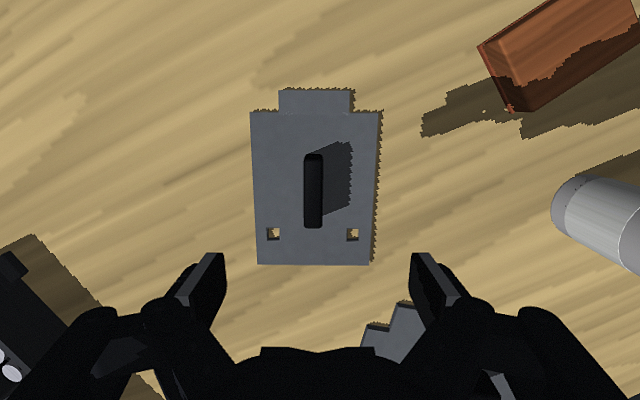

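The cover is at (315,185) in the picture, tongue up, holes at (273,233) and (352,233), handle at (314,190). It lines up with the tool, so I go down and grip.

```bash
python3 -m pendant '[[1,-2,1,30,0],[1,0,0,35,0],[1,0,0,35,0],[1,0,0,20,0],[1,0,0,8,0],[1,0,0,0,0]]'
python3 -m pendant '[[0,0,0,0,0],[0,0,0,0,0],[0,0,0,0,0],[0,0,0,0,0],[0,0,0,0,0],[0,0,0,0,0],[0,0,0,0,0]]' 30
```

```text
time: 6.7
tool_pos: [505.1, 182.3, 11.4]
tcp_rot: [-179.9, 0.1, 65.2]
ft_force: [1.1, -0.7, 0.1]
finger_gap: 85.2
time: 7.4
tool_pos: [506.4, 182.6, 13.0]
tcp_rot: [180.0, -0.0, 65.1]
ft_force: [-1.3, -1.6, 6.1]
finger_gap: 15.5
```

```bash
python3 -m pendant '[[0.4,0,0,0,0],[0.4,0,0,0,0],[0.4,0,0,-2.5,0],[0.4,0,0,0,0]]'
python3 -m pendant '[[0,0,0,0,0],[0,0,0,0,0],[0,0,0,0,0],[0,0,0,0,0],[0,0,0,0,0]]' 30
python3 -m pendant '[[0,0,0,-20,0],[0,0,0,-40,0],[0,0,0,-40,0],[0,0,0,-20,0],[0,0,0,0,0]]'
python3 - <<'E'
from fit import *
s=r.sense(); P=cam('wrist'); p,d=optics.snapshot('wrist'); cv2.imwrite('pics/w3.png',p); np.savez('w3.npz',d=d,K=P[0],k=P[1],e=P[2],O=P[3])
T=s['tool_pos'];A=R(s['tcp_rot']); print(T,s['tcp_rot'],s['joint_pos'].round(1),s['ft_force'].round(1))
C=(cloud('wrist',filt(d),P)-T)@A   # tool frame
m=(abs(C[...,0])<75)&(C[...,1]>-110)&(C[...,1]<110)&(abs(C[...,2])<40)
m&=np.mgrid[0:400,0:640][0]<300
q=C[m]; q=q[(q[:,2]>3)]; 
for lo,hi in [(-95,-66),(-62,-35),(35,50),(50,78)]:
    w=q[(q[:,1]>lo)&(q[:,1]<hi)&(abs(q[:,0])<50)]; print(lo,hi,len(w),w[:,2].mean() if len(w) else 0, w.min(0) if len(w) else 0,w.max(0) if len(w) else 0)
E
```

```text
time: 7.8
tool_pos: [506.1, 182.7, 15.1]
tcp_rot: [180.0, -0.0, 65.1]
ft_force: [0.0, -0.0, -0.1]
finger_gap: 34.2
time: 8.3
tool_pos: [506.1, 182.8, 15.0]
tcp_rot: [180.0, -0.0, 65.1]
ft_force: [1.2, 1.0, 1.3]
finger_gap: 15.2
time: 8.8
tool_pos: [507.9, 183.1, 138.0]
tcp_rot: [179.7, -0.2, 65.1]
ft_force: [0.6, 0.2, -4.4]
finger_gap: 15.1
[507.91705915 183.05008343 138.01713042] [179.74903678  -0.19238534  65.08268494] [ 14.4   1.6 101.4  -0.   76.7 -50.7] [ 0.6  0.2 -4.4]
-95 -66 6250 8.644421455049091 [-49.81974176 -86.14890795   7.66963207] [ 49.94052161 -66.00140972  13.50576842]
-62 -35 11303 8.554544624102117 [-49.97898289 -61.99958915   7.66007949] [ 49.99785859 -35.01423346   9.68143952]
35 50 0 0 0 0
50 78 0 0 0 0
```

View pics/w3.png

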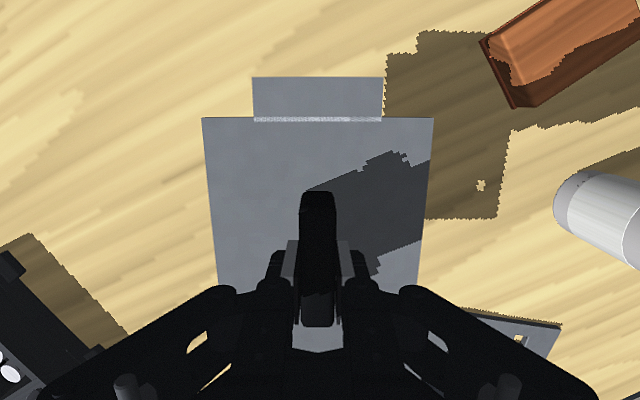

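Held flat: the underside is 14.6 mm below the TCP and the tongue tip is at tool y -86, so the grip sits at cover x ≈ +3. The tool can't be tilted, so I'll press the free end down on top of the fixed lip. That turns the cover in the pads by about 12°.

```bash
python3 -m pendant '[[0,0,0,-4,-8.49],[0,0,0,-4,-8.49],[0,0,0,-4,-8.49],[0,0,0,-4,-8.49]]'
python3 -m pendant '[[0,-20,-10,0,0],[0,-40,-20,0,0],[0,-42,-21.5,0,0],[0,-42,-21.5,0,0],[0,-42,-21.5,0,0],[0,-42,-21.5,0,0],[0,-42,-21.5,0,0],[0,-42,-21.5,0,0],[0,-42,-21.5,0,0],[0,-28,-14,0,0]]'
python3 -m pendant '[[0,0,0,10,0],[0,0,0,10,0],[0,0,0,10,0],[0,0,0,0,0]]'
python3 - <<'E'
from fit import *
s=r.sense(); T=s['tool_pos']; print(T,s['tcp_rot'],s['joint_pos'].round(1))
P=cam('wrist'); p,d=optics.snapshot('wrist'); cv2.imwrite('pics/w4.png',p)
a=np.radians(9.05); h=np.array([np.cos(a),np.sin(a)]);n=np.array([-h[1],h[0]]); dd=T[:2]-[528.5,-201.3]; print('tcp in housing',dd@h,dd@n)
E
```

```text
time: 9.25
tool_pos: [503.8, 182.0, 147.2]
tcp_rot: [-179.7, 0.0, 99.4]
ft_force: [-0.3, -0.3, -4.0]
finger_gap: 15.3
time: 10.25
tool_pos: [371.0, -226.7, 147.8]
tcp_rot: [-179.8, -0.2, 99.0]
ft_force: [0.9, -0.1, -5.4]
finger_gap: 15.3
time: 10.65
tool_pos: [372.5, -222.9, 117.5]
tcp_rot: [-179.8, -0.2, 99.1]
ft_force: [-0.3, 1.1, -4.1]
finger_gap: 15.5
[ 372.48604416 -222.87610884  117.53741866] [-179.79079684   -0.23938776   99.13615659] [ -37.7  -13.9  118.     0.    76.3 -136.8]
tcp in housing -157.4656509153675 3.232904498573575
```

```bash
python3 -m pendant '[[0,0,0,10,0],[0,0,0,10,0],[0,0,0,2,0],[0,0,0,2,0],[0,0,0,2,0],[0,0,0,2,0],[0,0,0,0,0]]'
python3 -m pendant '[[0,0,0,2,0],[0,0,0,2,0],[0,0,0,2,0],[0,0,0,2,0],[0,0,0,1,0],[0,0,0,0,0]]'
cat > tilt.py <<'E'
from fit import *
import sys
def held(tag):
    s=r.sense(); P=cam('wrist'); p,d=optics.snapshot('wrist'); cv2.imwrite(f'pics/{tag}.png',p); np.savez(f'{tag}.npz',d=d,K=P[0],k=P[1],e=P[2],O=P[3])
    T=s['tool_pos'];A=R(s['tcp_rot']); W=cloud('wrist',filt(d),P); C=(W-T)@A
    v=np.mgrid[0:400,0:640][0]
    m=(abs(C[...,0])<48)&(C[...,1]>-95)&(C[...,1]<-40)&(C[...,2]>0)&(C[...,2]<45)&(v<260)&~((abs(C[...,0])>25)&(C[...,1]<-60))
    q=C[m]; f=np.polyfit(q[:,1],q[:,2],1)
    for _ in range(3): g=abs(q[:,2]-np.polyval(f,q[:,1]))<2; f=np.polyfit(q[g,1],q[g,2],1)
    g=abs(q[:,2]-np.polyval(f,q[:,1]))<1.5; w=q[g]; fx=np.polyfit(w[:,0],w[:,2],1)
    tip=np.percentile(w[abs(w[:,0])<25][:,1],0.5); ed=w[w[:,1]<-66]
    print(tag,'t',s['time'],'TCP',T.round(1),s['tcp_rot'].round(1),'F',s['ft_force'].round(1),'gap',round(s['finger_gap'],1))
    print(' tilt',np.degrees(np.arctan(-f[0])).round(2),'roll',np.degrees(np.arctan(fx[0])).round(2),'tool z at y0',f[1].round(1),'tip y,z(top)',tip.round(1),np.polyval(f,tip).round(1),'x range',np.percentile(ed[:,0],[0.5,99.5]).round(1),len(w))
    a=np.radians(9.05); h=np.array([np.cos(a),np.sin(a)]);n=np.array([-h[1],h[0]])
    t=T+A@np.array([ed[:,0].mean() if 0 else 0,tip,np.polyval(f,tip)+6]); dd=t[:2]-[528.5,-201.3]; e=T[:2]-[528.5,-201.3]
    print(' housing frame: TCP',(e@h).round(1),(e@n).round(1),'tip',(dd@h).round(1),(dd@n).round(1),'z over rim',(t[2]-60.5).round(1))
    return W
if __name__=='__main__': held(sys.argv[1])
E
python3 tilt.py w5
```

```text
time: 11.4
tool_pos: [374.1, -225.4, 92.9]
tcp_rot: [180.0, 0.0, 99.0]
ft_force: [-0.1, -0.6, -4.6]
finger_gap: 15.3
time: 12.0
tool_pos: [373.5, -225.8, 84.2]
tcp_rot: [-180.0, 0.1, 99.0]
ft_force: [-5.9, -1.3, 1.6]
finger_gap: 15.3
w5 t 12.0 TCP [ 373.5 -225.8   84.2] [-1.8e+02  1.0e-01  9.9e+01] F [-5.9 -1.3  1.6] gap 15.3
 tilt 8.14 roll 0.0 tool z at y0 8.3 tip y,z(top) -82.0 20.1 x range [-24.7  24.7] 12362
 housing frame: TCP -156.9 0.2 tip -239.0 0.2 z over rim -2.3
```

```bash
python3 -m pendant '[[0,0,0,1.5,0],[0,0,0,1.5,0],[0,0,0,0.7,0],[0,0,0,0,0]]'
python3 tilt.py w6
```

```text
time: 12.45
tool_pos: [373.3, -225.9, 80.5]
tcp_rot: [-179.9, 0.0, 99.0]
ft_force: [-7.3, -1.2, 3.5]
finger_gap: 15.2
w6 t 12.45 TCP [ 373.3 -225.9   80.5] [-179.9    0.    99. ] F [-7.3 -1.2  3.5] gap 15.2
 tilt 11.6 roll 0.04 tool z at y0 8.4 tip y,z(top) -80.3 24.9 x range [-24.6  24.9] 11532
 housing frame: TCP -157.1 0.2 tip -237.5 0.2 z over rim -10.7
```

Tilt is now 11.6°, within 10–13. Next: lift, carry over the lip, and come down in front of the slot.

```bash
python3 -m pendant '[[0,0,0,-10,0],[0,0,0,-20,0],[0,0,0,-20,0],[0,0,0,0,0]]'
python3 -m pendant '[[0,0,14,0,0],[0,0,28,0,0],[0,0,30,0,0],[0,0,30,0,0],[0,0,30,0,0],[0,0,28,0,0],[0,0,14,0,0],[0,0,0,10,0],[0,0,0,10,0],[0,0,0,0,0]]'
python3 tilt.py w7
python3 - <<'E'
from fit import *
z=np.load('w7.npz'); P=(z['K'],float(z['k']),z['e'],z['O']); C=cloud('wrist',filt(z['d']),P)
a=np.radians(9.05); h=np.array([np.cos(a),np.sin(a)]);n=np.array([-h[1],h[0]]); D=C[...,:2]-[528.5,-201.3]; X=D@h;Y=D@n
m=(abs(X+83)<22)&(abs(Y)<50)&(abs(C[...,2]-78.5)<3)
q=comp(m,C); rect(q,'lip'); dd=q[:,:2]-[528.5,-201.3]; print(np.percentile(dd@h,[.5,99.5]),np.percentile(dd@n,[.5,99.5]))
E
```

```text
time: 12.9
tool_pos: [375.9, -226.5, 133.5]
tcp_rot: [179.7, 0.2, 99.0]
ft_force: [0.8, -0.6, -3.7]
finger_gap: 15.2
time: 13.9
tool_pos: [542.9, -197.1, 106.5]
tcp_rot: [-179.7, -0.2, 99.0]
ft_force: [-0.7, 0.4, -5.0]
finger_gap: 15.5
w7 t 13.9 TCP [ 542.9 -197.1  106.5] [-179.7   -0.2   99. ] F [-0.7  0.4 -5. ] gap 15.5
 tilt 12.51 roll 0.02 tool z at y0 7.2 tip y,z(top) -94.6 28.2 x range [-24.9  24.9] 12458
 housing frame: TCP 14.9 1.9 tip -79.9 2.1 z over rim 12.3
lip 6988 [ 442.  -208.6] [34.  99.4] 18.86 z 78.3
[-96.02807269 -74.59455566] [-38.82445768  39.70857912]
```

View pics/w7.png

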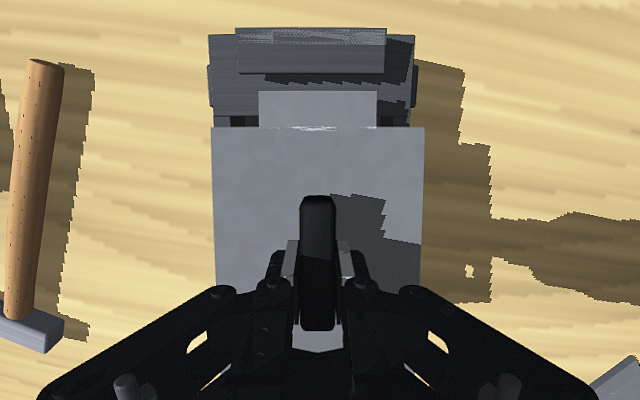

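The lip spans columns 237–386 and the tongue 259–377. The edges are parallel, and the tongue is 2–3 mm too far to the right. I'll compute that exactly from pixels.

Run:
```python
from fit import *
z=np.load('w7.npz'); P=(z['K'],float(z['k']),z['e'],z['O']); d=filt(z['d']); C=cloud('wrist',d,P)
T=np.array([542.9,-197.1,106.5]);A=R([180,0,99.0])   # tool frame
Q=(C-T)@A; im=cv2.imread('pics/w7.png')
def prof(u,vs): print('col',u,[(v,*Q[v,u].round(1)[1:]) for v in vs])
prof(300,range(66,126,4))
for v in (50,60,66,105,112): 
    g=Q[v]; print('row',v,[(u,*g[u].round(1)) for u in (232,235,237,239,241,255,258,260,262,374,376,378,380,383,385,387,389)])
```

```text
col 300 [(66, np.float64(-92.7), np.float64(28.0)), (70, np.float64(-90.8), np.float64(28.4)), (74, np.float64(-90.4), np.float64(45.7)), (78, np.float64(-88.3), np.float64(45.8)), (82, np.float64(-86.2), np.float64(46.2)), (86, np.float64(-84.0), np.float64(46.2)), (90, np.float64(-81.8), np.float64(45.6)), (94, np.float64(-78.8), np.float64(23.2)), (98, np.float64(-76.9), np.float64(24.0)), (102, np.float64(-74.9), np.float64(23.0)), (106, np.float64(-73.0), np.float64(22.3)), (110, np.float64(-71.0), np.float64(22.4)), (114, np.float64(-69.0), np.float64(21.5)), (118, np.float64(-67.1), np.float64(21.0)), (122, np.float64(-65.1), np.float64(20.8))]
row 50 [(232, np.float64(-48.0), np.float64(-103.6), np.float64(46.5)), (235, np.float64(-46.2), np.float64(-103.5), np.float64(45.8)), (237, np.float64(-40.9), np.float64(-100.7), np.float64(28.1)), (239, np.float64(-40.0), np.float64(-100.7), np.float64(28.3)), (241, np.float64(-38.9), np.float64(-100.6), np.float64(28.0)), (255, np.float64(-31.7), np.float64(-100.5), np.float64(27.9)), (258, np.float64(-30.2), np.float64(-100.5), np.
[... 4233 characters left out ...]
float64(46.3)), (258, np.float64(-34.6), np.float64(-69.6), np.float64(45.2)), (260, np.float64(-29.5), np.float64(-70.1), np.float64(22.0)), (262, np.float64(-28.3), np.float64(-70.1), np.float64(21.2)), (374, np.float64(28.6), np.float64(-70.1), np.float64(21.9)), (376, np.float64(33.9), np.float64(-69.7), np.float64(45.4)), (378, np.float64(35.2), np.float64(-69.7), np.float64(45.8)), (380, np.float64(36.3), np.float64(-69.7), np.float64(45.6)), (383, np.float64(38.1), np.float64(-69.7), np.float64(46.1)), (385, np.float64(39.3), np.float64(-69.7), np.float64(46.1)), (387, np.float64(40.5), np.float64(-69.7), np.float64(46.1)), (389, np.float64(41.7), np.float64(-69.7), np.float64(46.1))]
```

```bash
python3 -m pendant '[[0,-2,0,0,0],[0,-1.7,0,3,0],[0,0,0,5,0],[0,0,0,3,0],[0,0,0,2,0],[0,0,0,0,0],[0,0,0,0,0]]'
cat > prof.py <<'E'
from fit import *
import sys
tag=sys.argv[1]; s=r.sense(); P=cam('wrist'); p,d=optics.snapshot('wrist'); cv2.imwrite(f'pics/{tag}.png',p)
T=s['tool_pos']; A=R(s['tcp_rot']); Q=(cloud('wrist',filt(d),P)-T)@A
print(s['time'],T.round(1),s['tcp_rot'].round(1),s['ft_force'].round(1))
for u in (275,300,330,360): print(u,[(v,*Q[v,u].round(1)[1:].tolist()) for v in range(40,132,3)] if u==300 else [(v,*Q[v,u].round(1)[1:].tolist()) for v in range(60,120,9)])
for v in (45,55,65,95,105,115,140):
    z=Q[v,:,2]; x=Q[v,:,0]; j=[u for u in range(190,440) if abs(z[u]-z[u-1])>4 and abs(x[u])<65]; print('row',v,[(u,x[u-1].round(1),z[u-1].round(1),x[u].round(1),z[u].round(1)) for u in j])
E
python3 prof.py w8
```

```text
time: 14.65
tool_pos: [546.3, -201.4, 97.1]
tcp_rot: [-180.0, -0.0, 99.1]
ft_force: [0.8, -0.1, -4.8]
finger_gap: 15.2
14.65 [ 546.3 -201.4   97.1] [-180.    -0.    99.1] [ 0.8 -0.1 -4.8]
275 [(60, -94.4, 19.0), (69, -92.0, 36.2), (78, -87.5, 36.9), (87, -82.8, 36.9), (96, -77.8, 24.2), (105, -73.4, 23.2), (114, -69.0, 22.5)]
300 [(40, -103.3, 19.1), (43, -101.9, 18.7), (46, -100.6, 18.7), (49, -99.2, 18.5), (52, -98.0, 19.1), (55, -96.6, 18.9), (58, -95.3, 19.0), (61, -93.9, 19.0), (64, -92.6, 19.4), (67, -93.1, 36.9), (70, -91.5, 36.7), (73, -89.9, 36.2), (76, -88.5, 36.8), (79, -87.0, 37.2), (82, -85.3, 36.1), (85, -83.8, 36.5), (88, -82.3, 37.0), (91, -80.3, 24.4), (94, -78.8, 24.3), (97, -77.3, 23.0), (100, -75.8, 24.0), (103, -74.4, 23.1), (106, -72.9, 22.8), (109, -71.4, 22.6), (112, -69.9, 22.2), (115, -68.5, 22.0), (118, -67.0, 21.9), (121, -65.5, 21.6), (124, -64.0, 21.2), (127, -62.5, 20.7), (130, -61.0, 20.7)]
330 [(60, -94.3, 18.3), (69, -92.0, 36.8), (78, -87.4, 36.7), (87, -82.8, 37.1), (96, -77.8, 23.9), (105, -73.4, 22.5), (114, -69.0, 21.7)]
360 [(60, -94.5, 19.0), 
[... 1001 characters left out ...]
at64(-30.6), np.float64(24.8)), (377, np.float64(29.6), np.float64(24.9), np.float64(32.2), np.float64(36.4))]
row 105 [(216, np.float64(-75.7), np.float64(96.2), np.float64(-56.4), np.float64(37.0)), (259, np.float64(-32.9), np.float64(36.3), np.float64(-30.1), np.float64(23.4)), (377, np.float64(29.6), np.float64(23.7), np.float64(32.4), np.float64(36.5))]
row 115 [(216, np.float64(-76.3), np.float64(96.4), np.float64(-57.1), np.float64(37.6)), (259, np.float64(-40.5), np.float64(76.4), np.float64(-30.2), np.float64(22.6)), (376, np.float64(29.1), np.float64(22.5), np.float64(39.2), np.float64(75.5))]
row 140 [(211, np.float64(-81.6), np.float64(96.2), np.float64(-55.3), np.float64(20.4))]
```

```bash
python3 -m pendant '[[0,1.2,0,2.5,0],[0,0,0,2,0],[0,0,-3,0,0],[0,0,-4,0,0],[0,0,-4,0,0],[0,0,0,0,0],[0,0,0,0,0]]'
python3 prof.py w9 | grep -v '^[23][0-9]* \[(6'
```

```text
time: 15.4
tool_pos: [535.2, -202.1, 92.7]
tcp_rot: [180.0, 0.0, 99.0]
ft_force: [0.1, 0.1, -4.2]
finger_gap: 15.5
15.4 [ 535.2 -202.1   92.7] [180.   0.  99.] [ 0.1  0.1 -4.2]
300 [(40, -102.4, 14.0), (43, -101.2, 14.2), (46, -99.9, 14.7), (49, -98.6, 14.3), (52, -97.3, 14.4), (55, -95.9, 14.0), (58, -94.6, 14.1), (61, -93.3, 13.8), (64, -92.0, 13.9), (67, -90.7, 14.2), (70, -89.4, 14.5), (73, -88.0, 14.6), (76, -86.7, 14.4), (79, -85.3, 13.8), (82, -84.0, 14.3), (85, -82.6, 14.4), (88, -81.2, 14.6), (91, -80.3, 25.2), (94, -78.8, 23.9), (97, -77.3, 23.7), (100, -75.8, 23.4), (103, -74.3, 23.8), (106, -72.9, 23.1), (109, -71.4, 22.5), (112, -69.9, 22.0), (115, -68.4, 22.6), (118, -67.0, 21.5), (121, -65.5, 21.4), (124, -64.0, 21.4), (127, -62.5, 20.7), (130, -61.1, 20.2)]
row 45 [(218, np.float64(-69.7), np.float64(91.4), np.float64(-51.8), np.float64(32.6)), (236, np.float64(-42.7), np.float64(31.9), np.float64(-38.0), np.float64(14.3)), (401, np.float64(38.0), np.float64(15.0), np.float64(42.6), np.float64(31.8))]
row 55 [(208, np.float64(-77.5), np.float64(92.2), np.float64(-57.6
[... 569 characters left out ...]
at64(-30.6), np.float64(24.7)), (377, np.float64(29.5), np.float64(24.6), np.float64(31.3), np.float64(31.8))]
row 105 [(212, np.float64(-73.3), np.float64(80.0), np.float64(-57.6), np.float64(33.6)), (259, np.float64(-32.2), np.float64(32.3), np.float64(-30.2), np.float64(23.7)), (377, np.float64(29.5), np.float64(23.5), np.float64(31.6), np.float64(32.1))]
row 115 [(213, np.float64(-72.8), np.float64(78.9), np.float64(-57.3), np.float64(33.0)), (259, np.float64(-32.4), np.float64(31.7), np.float64(-30.1), np.float64(22.0)), (376, np.float64(29.1), np.float64(22.8), np.float64(31.3), np.float64(31.9))]
row 140 [(211, np.float64(-80.3), np.float64(92.3), np.float64(-55.0), np.float64(19.1))]
```

The tongue is at the mouth, centred to within 0.3 mm, and its underside is 1.4 mm above the deck. Now pushing it in 11 mm.

```bash
python3 -m pendant '[[0,0,-3,0,0],[0,0,-3,0,0],[0,0,-3,0,0],[0,0,-2,0,0],[0,0,0,0,0],[0,0,0,0,0]]'
python3 prof.py w10 | grep -v '^[23][0-9]* \[(6'
```

```text
time: 16.05
tool_pos: [524.4, -203.8, 92.7]
tcp_rot: [180.0, 0.0, 99.0]
ft_force: [-0.7, 0.3, -5.1]
finger_gap: 15.2
16.05 [ 524.4 -203.8   92.7] [180.   0.  99.] [-0.7  0.3 -5.1]
300 [(40, -116.6, 92.6), (43, -114.6, 92.4), (46, -112.6, 92.4), (49, -110.7, 92.3), (52, -108.7, 92.1), (55, -106.7, 92.1), (58, -104.7, 91.7), (61, -102.9, 92.6), (64, -100.7, 91.1), (67, -90.6, 13.7), (70, -89.4, 14.7), (73, -88.0, 14.1), (76, -86.7, 14.7), (79, -85.3, 14.1), (82, -84.0, 14.5), (85, -82.6, 14.1), (88, -81.2, 14.1), (91, -79.9, 14.4), (94, -78.5, 14.7), (97, -77.1, 13.8), (100, -75.7, 14.4), (103, -74.4, 14.1), (106, -73.0, 14.3), (109, -71.5, 14.9), (112, -70.0, 21.9), (115, -68.5, 22.3), (118, -67.0, 21.4), (121, -65.5, 21.7), (124, -64.0, 21.0), (127, -62.5, 20.8), (130, -61.1, 20.6)]
row 45 []
row 55 []
row 65 [(238, np.float64(-56.5), np.float64(91.8), np.float64(-37.6), np.float64(14.7)), (399, np.float64(37.5), np.float64(14.5), np.float64(56.9), np.float64(92.3))]
row 95 [(211, np.float64(-73.0), np.float64(78.7), np.float64(-57.3), np.float64(32.5)), (240, np.float64(-41.9), np.float64(31.4), np.float64(-37.7), np.float64(15.5)), (398, np.float64(38.0), np.float64(15.2), np.float64(42.8), np.float64(32.5))]
row 105 [(212, np.float64(-73.3), np.float64(79.9), np.float64(-57.4), np.float64(33.0)), (240, np.float64(-42.3), np.float64(31.5), np.float64(-37.7), np.float64(14.7)), (397, np.float64(37.7), np.float64(14.8), np.float64(42.4), np.float64(32.1))]
row 115 [(213, np.float64(-72.8), np.float64(79.0), np.float64(-57.1), np.float64(32.6)), (259, np.float64(-32.4), np.float64(32.2), np.float64(-30.1), np.float64(22.3)), (376, np.float64(29.3), np.float64(23.5), np.float64(31.3), np.float64(31.7))]
row 140 [(211, np.float64(-80.1), np.float64(91.9), np.float64(-55.2), np.float64(20.1))]
```

View pics/w10.png

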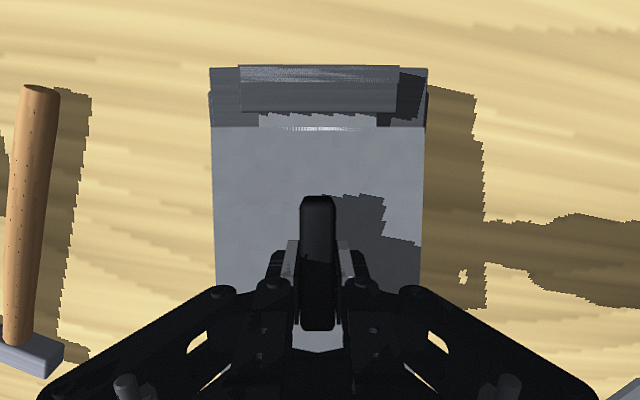

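The tongue is under the lip (lip edge at row 111), about 9.5 mm in. Now lowering the free end along an arc about the tongue tip, first to about 7°.

```bash
python3 -m pendant '[[0,0,0,1.5,0],[0,0,0.6,1.5,0],[0,0,0.6,1.5,0],[0,0,0.6,1.5,0],[0,0,0.6,1.5,0],[0,0,0,0,0]]'
cat > t2.py <<'E'
from fit import *
import sys
tag=sys.argv[1]; s=r.sense(); P=cam('wrist'); p,d=optics.snapshot('wrist'); cv2.imwrite(f'pics/{tag}.png',p)
T=s['tool_pos']; A=R(s['tcp_rot']); Q=(cloud('wrist',filt(d),P)-T)@A
w=Q[140:190,230:290].reshape(-1,3); f=np.polyfit(w[:,1],w[:,2],1); g=abs(w[:,2]-np.polyval(f,w[:,1]))<1.5; f=np.polyfit(w[g,1],w[g,2],1)
m=np.where((abs(Q[...,0])<36)&(abs(Q[...,2]+T[2]*-1+78.5)<3.5)); v=m[0][m[0]<135]; 
lip=np.percentile(Q[m][:,1][m[0]<135],[1,99]); lx=np.where((abs(T[2]-Q[...,2]-78.5)<3)&(np.mgrid[0:400,0:640][0]<130)&(abs(Q[...,0])<45)); X=Q[lx][:,0]
print(s['time'],T.round(1),s['tcp_rot'].round(1),'F',s['ft_force'].round(1),'M',s['wrist_torque'].round(2),'tilt',np.degrees(np.arctan(-f[0])).round(2),'top z@y0',f[1].round(2),'rim-> underside at y0 over rim',(T[2]-f[1]-6-60.4).round(1),'lip y',lip.round(1),'lip x',np.percentile(X,[1,99]).round(1))
E
python3 t2.py w11
```

```text
time: 16.7
tool_pos: [527.6, -203.4, 85.5]
tcp_rot: [179.9, 0.0, 99.1]
ft_force: [3.6, 0.3, 0.8]
finger_gap: 14.9
16.7 [ 527.6 -203.4   85.5] [179.9   0.   99.1] F [3.6 0.3 0.8] M [ 0.07 -0.16 -0.04] tilt 7.62 top z@y0 8.13 rim-> underside at y0 over rim 11.0 lip y [-95.1 -73.5] lip x [-36.8  37.3]
```

```bash
python3 -m pendant '[[0,0,0.6,1.5,0],[0,0,0.6,1.5,0],[0,0,0.5,1.2,0],[0,0,0,0,0]]'
python3 t2.py w12
```

```text
time: 17.15
tool_pos: [529.1, -203.4, 82.2]
tcp_rot: [179.9, 0.1, 99.0]
ft_force: [0.5, 1.6, 9.0]
finger_gap: 15.2
17.15 [ 529.1 -203.4   82.2] [1.799e+02 1.000e-01 9.900e+01] F [0.5 1.6 9. ] M [ 0.29  0.42 -0.11] tilt 5.47 top z@y0 7.87 rim-> underside at y0 over rim 7.9 lip y [-96.6 -74.8] lip x [-36.6  37.5]
```

```bash
python3 -m pendant '[[0,0,-1,-0.5,0],[0,0,-1,0,0],[0,0,-1,0,0],[0,0,0,0,0]]'
python3 t2.py w13
```

```text
time: 17.6
tool_pos: [525.8, -203.8, 81.7]
tcp_rot: [179.9, 0.0, 99.0]
ft_force: [3.9, -0.1, 1.3]
finger_gap: 15.4
17.6 [ 525.8 -203.8   81.7] [179.9   0.   99. ] F [ 3.9 -0.1  1.3] M [-0.07 -0.24  0.05] tilt 4.98 top z@y0 7.93 rim-> underside at y0 over rim 7.3 lip y [-93.3 -71.8] lip x [-36.8  37.3]
```

Moving back released the bind: vertical force fell from 9 N to 1 N. Continuing down.

```bash
python3 -m pendant '[[0,0,0.4,1,0],[0,0,0.4,1,0],[0,0,0,0,0]]'
python3 t2.py w14
```

```text
time: 17.95
tool_pos: [526.5, -203.7, 79.9]
tcp_rot: [180.0, 0.0, 99.0]
ft_force: [1.6, -0.3, 6.0]
finger_gap: 15.7
17.95 [ 526.5 -203.7   79.9] [180.   0.  99.] F [ 1.6 -0.3  6. ] M [-0.    0.17 -0.01] tilt 3.99 top z@y0 7.76 rim-> underside at y0 over rim 5.8 lip y [-94.  -72.6] lip x [-36.6  37.4]
```

```bash
python3 -m pendant '[[0.5,0,0,0,0],[0.5,0,0,0,0],[0.5,0,0,0,0],[0.5,0,0,-15,0],[0.5,0,0,-25,0],[0.5,0,0,0,0]]'
python3 t2.py w15
python3 -m pendant '[[0.3,0,15,0,0],[0,0,26,0,0],[0,0,15,0,0],[0,0,0,0,0],[0,0,0,0,0],[0,0,0,0,0]]'
```

```text
time: 18.6
tool_pos: [528.7, -204.7, 124.3]
tcp_rot: [179.7, 0.2, 99.0]
ft_force: [0.7, -0.9, 1.0]
finger_gap: 42.6
18.6 [ 528.7 -204.7  124.3] [179.7   0.2  99. ] F [ 0.7 -0.9  1. ] M [-0.05 -0.02 -0.01] tilt 1.76 top z@y0 53.42 rim-> underside at y0 over rim 4.4 lip y [-96.2 -74.4] lip x [-35.4  38.9]
time: 19.25
tool_pos: [580.6, -194.7, 118.9]
tcp_rot: [-179.9, -0.0, 99.0]
ft_force: [0.3, -0.2, -0.3]
finger_gap: -0.0
```

View pics/w15.png

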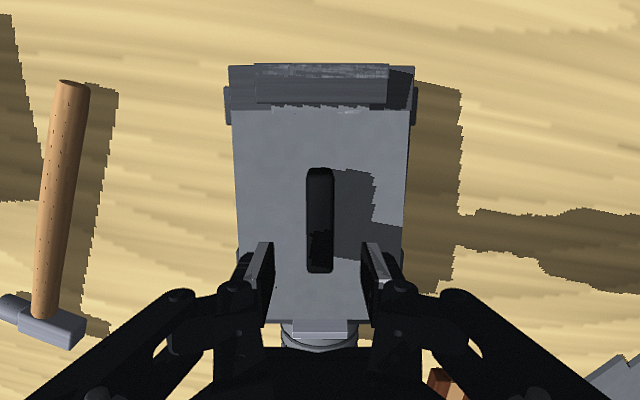

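Cover is in line and resting slightly raised at the catch end. The fingers are shut above cover x ≈ 55, so I press down slowly.

```bash
python3 -m pendant '[[0,0,0,15,0],[0,0,0,20,0],[0,0,0,3,0],[0,0,0,2,0],[0,0,0,2,0],[0,0,0,0,0]]'
python3 -m pendant '[[0,0,0,2,0],[0,0,0,2,0],[0,0,0,0,0]]'
python3 -m pendant '[[0,0,0,2,0],[0,0,0,2,0],[0,0,0,0,0]]'
python3 t2.py w16
```

```text
time: 19.85
tool_pos: [581.9, -194.9, 77.9]
tcp_rot: [180.0, 0.0, 99.0]
ft_force: [0.2, 0.2, -0.3]
finger_gap: -0.4
time: 20.15
tool_pos: [582.1, -194.9, 74.0]
tcp_rot: [179.9, 0.0, 99.0]
ft_force: [1.0, -0.1, 0.9]
finger_gap: -0.2
time: 20.45
tool_pos: [582.2, -194.8, 69.7]
tcp_rot: [179.9, 0.0, 99.0]
ft_force: [2.4, -0.0, 2.5]
finger_gap: 0.1Traceback (most recent call last):
  File "t2.py", line 7, in <module>
    lip=np.percentile(Q[m][:,1][m[0]<135],[1,99]); lx=np.where((abs(T[2]-Q[...,2]-78.5)<3)&(np.mgrid[0:400,0:640][0]<130)&(abs(Q[...,0])<45)); X=Q[lx][:,0]
    return _quantile_unchecked(
        a, q, axis, out, overwrite_input, method, keepdims, weights)
    return _ureduce(a,
                    func=_quantile_ureduce_func,
    ...<5 lines>...
                    overwrite_input=overwrite_input,
                    method=method)
    r = func(a, **kwargs)
    result = _quantile(arr,
                       quantiles=q,
    ...<2 lines>...
                       out=out,
                       weights=wgt)
    slices_having_nans = np.isnan(arr[-1, ...])
                                  ~~~^^^^^^^^^
IndexError: index -1 is out of bounds for axis 0 with size 0
```

```bash
python3 -m pendant '[[0,0,0,1.5,0],[0,0,0,1.5,0],[0,0,0,0,0]]'
python3 -m pendant '[[0,0,0,1,0],[0,0,0,0,0]]'
python3 -m pendant '[[0,0,0,1,0],[0,0,0,0,0]]'
python3 -m pendant '[[0,0,0,0.5,0],[0,0,0,0,0],[0,0,0,0,0]]'
```

```text
time: 20.8
tool_pos: [580.9, -194.5, 66.1]
tcp_rot: [-179.9, -0.0, 99.0]
ft_force: [-1.5, 0.5, 5.5]
finger_gap: 0.5
time: 21.0
tool_pos: [580.9, -194.5, 66.0]
tcp_rot: [-179.9, -0.0, 99.0]
ft_force: [-4.6, 2.3, 12.7]
finger_gap: 0.2
time: 21.2
tool_pos: [580.9, -194.5, 66.1]
tcp_rot: [-179.9, -0.0, 99.1]
ft_force: [-9.9, 3.7, 19.9]
finger_gap: -0.1
time: 21.5
tool_pos: [580.9, -194.5, 66.0]
tcp_rot: [-179.9, -0.0, 99.1]
ft_force: [-11.2, 4.5, 23.0]
finger_gap: 0.3
```

The surface is solid at z 66.0 (expected 66.4 when home), with force rising to 23 N. Backing off to inspect.

```bash
python3 -m pendant '[[0,0,0,-5,0],[0,0,0,-30,0],[0,0,-10,-45,0],[0,0,-30,-35,0],[0,0,-30,-25,0],[0,0,-30,-10,0],[0,0,-20,0,0],[0,0,0,0,0],[0,0,0,0,0],[0,0,0,0,0]]'
cat > chk.py <<'E'
from fit import *
s=r.sense(); P=cam('wrist'); p,d=optics.snapshot('wrist'); C=cloud('wrist',filt(d),P)
print(s['time'],s['tool_pos'].round(1),s['ft_force'].round(1))
a=np.radians(9.05); h=np.array([np.cos(a),np.sin(a)]);n=np.array([-h[1],h[0]]); D=C[...,:2]-[526,-203.2]; X=D@h;Y=D@n;Z=C[...,2]
def st(x0,x1,y0,y1): 
    m=(X>x0)&(X<x1)&(Y>y0)&(Y<y1)&(Z>55)&(Z<80); return np.median(Z[m]).round(2),m.sum()
for b in [(-62,-45,-48,-20),(-62,-45,20,48),(-20,0,-48,-25),(-20,0,25,48),(55,72,-48,-25),(55,72,25,48),(58,70,-15,15)]: print(b,st(*b))
for y in (0,-10,10):
    m=(abs(Y-y)<3)&(X>60)&(X<105); o=np.argsort(X[m]); print(y,[(x.round(0),z.round(1)) for x,z in zip(X[m][o][::9],Z[m][o][::9])])
m=(X>-70)&(X<82)&(abs(Y)<60)&(abs(Z-66.4)<2.5); rect(comp(m,C),'plate')
q=proj('wrist',[526+10*h[0],-203.2,66],P)[0].astype(int); x0,y0=max(q[0]-100,0),max(q[1]-100,0)
cv2.imwrite('pics/chk.png',cv2.resize(cv2.convertScaleAbs(p[y0:y0+200,x0:x0+200],alpha=1.8,beta=10),None,fx=3,fy=3,interpolation=cv2.INTER_CUBIC))
E
python3 chk.py
```

```text
time: 22.5
tool_pos: [463.3, -213.2, 213.2]
tcp_rot: [-180.0, -0.1, 99.1]
ft_force: [-0.3, -0.5, 1.0]
finger_gap: -0.2
22.5 [ 463.3 -213.2  213.2] [-0.3 -0.5  1. ]
(-62, -45, -48, -20) (np.float64(66.42), np.int64(493))
(-62, -45, 20, 48) (np.float64(66.51), np.int64(494))
(-20, 0, -48, -25) (np.float64(66.63), np.int64(419))
(-20, 0, 25, 48) (np.float64(66.54), np.int64(421))
(55, 72, -48, -25) (np.float64(nan), np.int64(0))
(55, 72, 25, 48) (np.float64(nan), np.int64(0))
(58, 70, -15, 15) (np.float64(nan), np.int64(0))
0 [(np.float64(82.0), np.float64(85.0)), (np.float64(85.0), np.float64(84.1)), (np.float64(89.0), np.float64(82.3)), (np.float64(92.0), np.float64(79.5)), (np.float64(103.0), np.float64(69.2)), (np.float64(105.0), np.float64(69.1))]
-10 []
10 []
plate 8783 [ 515.9 -204.3] [131.8 112. ] 8.46 z 66.5
  return _methods._mean(a, axis=axis, dtype=dtype,
  ret = ret.dtype.type(ret / rcount)
```

View pics/chk.png

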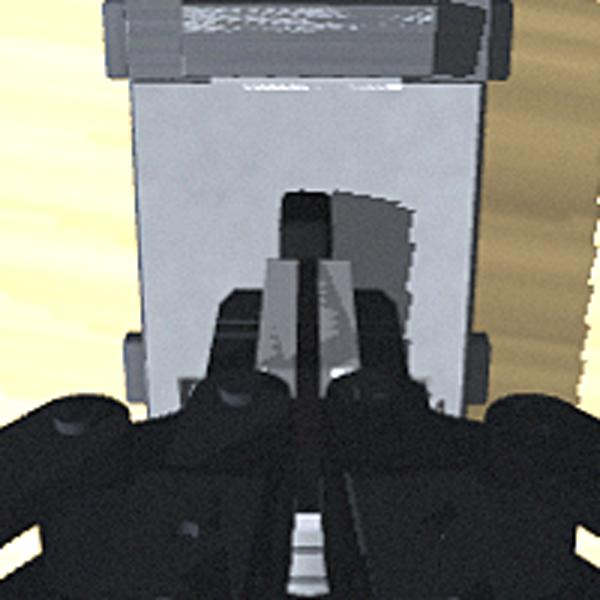

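The cover is flat over the visible part, but the fingers hide the catch end. Moving up and back with fingers open.

```bash
python3 -m pendant '[[1,0,-10,-40,0],[1,0,-15,-40,0],[1,0,-15,-40,0],[1,0,-10,-20,0],[1,0,0,0,0],[1,0,0,0,0],[1,0,0,0,0]]'
python3 chk.py
```

```text
time: 23.25
tool_pos: [413.8, -220.9, 351.9]
tcp_rot: [-179.9, -0.1, 99.1]
ft_force: [-0.4, 0.2, -0.5]
finger_gap: 85.5
23.25 [ 413.8 -220.9  351.9] [-0.4  0.2 -0.5]
(-62, -45, -48, -20) (np.float64(66.62), np.int64(211))
(-62, -45, 20, 48) (np.float64(66.59), np.int64(223))
(-20, 0, -48, -25) (np.float64(66.6), np.int64(199))
(-20, 0, 25, 48) (np.float64(66.61), np.int64(205))
(55, 72, -48, -25) (np.float64(66.93), np.int64(150))
(55, 72, 25, 48) (np.float64(66.84), np.int64(147))
(58, 70, -15, 15) (np.float64(66.79), np.int64(133))
0 [(np.float64(61.0), np.float64(66.7)), (np.float64(64.0), np.float64(66.7)), (np.float64(68.0), np.float64(66.7)), (np.float64(71.0), np.float64(66.5)), (np.float64(76.0), np.float64(67.2)), (np.float64(78.0), np.float64(68.1)), (np.float64(78.0), np.float64(75.7)), (np.float64(80.0), np.float64(78.8)), (np.float64(82.0), np.float64(83.8)), (np.float64(85.0), np.float64(83.3)), (np.float64(90.0), np.float64(81.5)), (np.float64(103.0), np.float64(68.6))]
-10 [(np.float64(61.0), np.float64(66.8)), (np.float64(64.0), np.float64(67.0)), (np.float64(68.0), 
[... 175 characters left out ...]
float64(79.0), np.float64(79.5)), (np.float64(81.0), np.float64(84.1)), (np.float64(85.0), np.float64(83.6)), (np.float64(90.0), np.float64(82.2)), (np.float64(104.0), np.float64(66.4))]
10 [(np.float64(61.0), np.float64(67.2)), (np.float64(64.0), np.float64(66.9)), (np.float64(68.0), np.float64(66.9)), (np.float64(71.0), np.float64(67.2)), (np.float64(77.0), np.float64(66.7)), (np.float64(77.0), np.float64(74.3)), (np.float64(78.0), np.float64(75.4)), (np.float64(80.0), np.float64(78.4)), (np.float64(81.0), np.float64(84.0)), (np.float64(85.0), np.float64(83.4)), (np.float64(90.0), np.float64(82.3)), (np.float64(104.0), np.float64(66.2))]
plate 6182 [ 535.3 -200.3] [152.6 111.3] 9.04 z 66.6
```

View pics/chk.png

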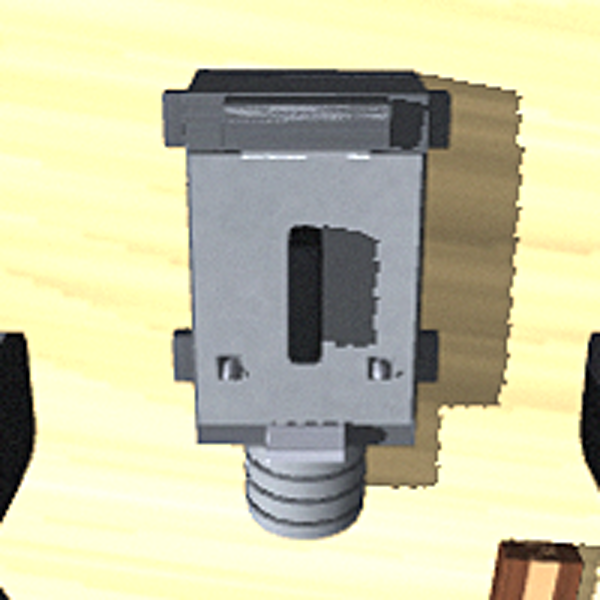

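The cover is flat: plate heights are 66.6–66.9 at every patch. Both pins stand in their holes, at crop (230,367) and (380,367). The catch nose is back at x ≈ 76, over the cover's end. Handing in.

```bash
python3 -c "
from bench import hand_in; print(hand_in())"
```

```text
the job is handed in; nothing more can be done
None
```

The cover is back on the housing and latched, and I handed the job in with the gripper open and well clear, at about 23 s of the 61 s allowed.

- **Tilt:** I gripped the smallest cover by its handle. The tool can't tilt, so I pressed the free end on top of the fixed lip to pivot the cover to about 12° in the pads.
- **Fitting:** I slid the tongue under the lip and lowered the cover onto the pins. Then I let go and pressed the free end down with shut fingers, up to about 23 N, until it stopped.

**Last checks**
- **Flatness:** The plate's top reads 66.6–66.9 mm at all seven patches checked, against about 66.5 expected.
- **Fit:** Both pins show in their holes, the tongue end is under the lip, and the catch nose is back at its rest position (x ≈ 76 mm) above the cover's end.
- **Yaw:** The cover's yaw is 9.04° against the housing's 9.05°.

**What disagreed or wasn't checked**
- **Offset:** My first estimate of the housing position was about 2 mm off. I corrected it against the lip in close-up pictures.
- **Brief bind:** At about 5° tilt the vertical force rose to 9 N. It cleared after a 3 mm shift toward the lip.
- **Script error:** One measuring script stopped with an error, with no effect on the arm.
- **Catch reading:** I judged the catch from its shape in depth and the picture, not from its joint reading.
- **Other objects:** I didn't measure them again at the end. The arm's path stayed clear of them.

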